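# Seat the watch clamp's thumbscrew, ease it a quarter turn and hold

## Task

On the clamp with the gold watch on the teal cushion, turn the blue thumbscrew clockwise until its pad seats fully on the watch, then back it off a quarter turn so the watch is kept in place without being squeezed. Finish while still holding the thumbscrew by its wing there: do not let go of it. Leave the other clamp's screw tight and everything else on the bench where it is.

Things in the scene. Friction and masses are not known exactly. Their poses are not given: they have to be found in the camera images.
- gold_clamp: Clamp to work on, fixed, left or right: aluminium base 90 (x) x 130 (y) x 14 mm, origin at its underside's centre, z up. On it a round TEAL cushion (58 mm across) and a GOLD watch (42 mm across, top 34 mm high). Posts at y = +-53 mm carry a dark crossbar along y (16 x 126 mm, 62 to 76 mm high). The vertical screw runs through its middle, on the base's z axis: black pad below, blue wing above.
- thumbscrew (a joint): Turn of the gold watch's thumbscrew, rad: 0 = seated (pad on the watch, hard stop), growing anticlockwise seen from above as it is backed off, up to 6.28; starts at 1.9 to 3.6. CLOCKWISE from above tightens. Takes about 0.05 N m to turn, stays where it is left, resists firmly once seated; the screw rises 0.8 mm per rad backed off.
- thumbscrew_grip (a point): Centre of that screw's blue wing, on its axis, 105 mm above the bench when seated; the frame turns with it. The wing is an upright bar 36 mm long (x), 10 mm thick (y), 26 mm tall (z up); white dot on top at the +x end. At joint 0 parallel to the clamp's frame (wing square to the crossbar). Crossbar top is 29 mm below (seated). Pinch across y from above; open fingers may swing round it.
- steel_clamp: The other clamp, same make and same blue wing, with a STEEL-coloured watch on a BLACK cushion, already screwed tight; to be left alone. Frame as for the gold clamp.
- other_screw (a joint): Turn of the other clamp's screw, rad, same meaning; seated (0) and must stay so.
- loupe: Green eye loupe, 34 mm across, 32 mm high, standing between the clamps; bystander. Origin: centre of its underside.
- screwdriver: Red-handled screwdriver, about 130 mm long, lying near the robot; bystander. Origin on its underside, x along it, handle to -x.
- tweezers: Brass tweezers 120 mm long, 8 mm high, lying near the robot; bystander. Origin: middle of its underside, x along it.
- blower: Black rubber dust blower, ball 58 mm across, 94 mm high, beyond the clamps; bystander. Origin: centre of its underside.
- varnish: Red bottle with white cap, 26 mm across, 65 mm high, beyond the clamps; bystander. Origin: centre of its underside.
- parts_dish: Shallow glass dish, 64 mm across, 16 mm high, beyond the clamps; bystander. Origin: centre of its underside.
- marker_pen: Black pen, 130 mm long, 10 mm thick, lying at the right; bystander. Origin: middle of its underside, x along it.

How it is judged:
By the outcome, as a careful person would: the job done as asked, in the order asked, and still so for the second after the job is handed in, while the arm keeps its last pose, push and grip.
It also fails if it takes over 64 s, if anything falls off the work surface, if the arm or the gripper's body presses on something with over 40 N, if the wrist force passes 120 N, or if a joint passes its speed limit or range.

## Robot

A 6-joint arm with a two-finger parallel gripper is mounted at the origin on the work surface. World frame = base frame: x ahead of the robot, y to its left, z up, the work surface at z = 0. Lengths are in m, angles in rad, forces in N, time in s.
With the tool pointing down it reaches from about 0.35 to 0.775 m from the base axis. Payload 5.5 kg.
Tool frame: the origin (TCP) lies between the finger pads, 19 mm behind the fingertips; this is the grasp point; z points along the fingers, y is the line along which they close (so a half turn about z gives the same grasp; the last joint's range is limited). The gripper opens to 85 mm and grips with 20 to 120 N. Pads are 22 mm wide; open, the fingers measure 114 mm over their backs; the gripper's body (76 mm by 85 mm) begins 54 mm behind the grasp point. The pads swing forward as they close: fully open they stand 13 mm farther back than shut.
Start: joints at [-1.338, 0.313, 0.046, 1.304, 0, 1.431], TCP at [0.209, -0.536, 0.25] pointing down, gripper open.
Joint ranges: [-2.76, 2.76], [-0.86, 1.69], [-1.03, 1.26], [-2.2, 2.34], [-1.47, 1.5], [-3.14, 3.14]. Speed limits (rad/s): [2.57, 2.57, 3.14, 3.14, 3.14, 3.14].

## Interface

Orientations are given as a unit quaternion [w, x, y, z].
In Python, from workcell import env, viewer, nets gives the robot as it stands. The module is installed in compiled form; this text tells all that it offers.
- The arm moves only by the shell command python3 -m creep 'ROWS' [OPENING] [FORCE]. ROWS is a JSON list that holds a single list of rows (three levels of brackets), with 1 to 8 rows, each of 6 numbers: dx, dy, dz in m, then a rotation vector rx, ry, rz in rad; each row is the pose to reach, as a shift and turn from the pose commanded when the command began, along the tool's axes at that moment; what a row does not reach only later rows make up. A row lasts 1/8 s, in which the tool goes at most 0.0625 m and 0.188 rad, less where a joint would pass 70% of its speed; a pose out of reach is approached as far as the arm can. OPENING is the finger opening in m, set as the command begins (- or left out keeps the last). The fingers move at their own pace and stop on an object; FORCE is the grip in N (left out, the last holds). Time passes only in rows, so rows that do not move let the fingers close. It prints the time, the measured TCP pose, the force, the opening and the grip force at its end. Input that does not fit is refused with a message, and nothing moves.
- env.get_state(): the state, without advancing time (a new reading comes with each control period).
- viewer.read_camera(name): name is "side" or "top" or "wrist"; returns a dict with "image" (400x640x3 uint8, red, green, blue), "K" (3x3 intrinsics, pixels), "R" (3x3) and "t" (3): a world point X has camera coordinates R X + t. Camera axes: x right, y down, z forward; pixel columns grow to the right and rows downward; lengths in m; the calibration is good to about 2 mm. The wrist camera is an equidistant fisheye: a pixel r from the principal point sees the ray r / f radians off the axis. A picture is of the moment at which its call begins. There is no depth.
- env.hand_in(): hands the job in; it is judged then, once.
Trained networks look in a picture, given as the dict that the camera call returned (one of the last four; its "shot" number tells which), for a name from the list of things; names that differ only in an ending like _2 or _b are one class to them, and where a whole thing is asked for, a point or a joint stands for the part that bears it (a point fixed in the world has none). Each returns a list of dicts, best first, with "confidence" (0 to 1); they miss things now and then, are a little off and sometimes report something else, mostly with a low value. They report only what shows in the picture. A call takes as long as a camera call.
- nets.outline_of(label, picture): "region" (400x640 bool, what is visible of it) and "box" ([left, top, right, bottom] in pixels, round what is visible of it).
The state is a dict: "clock": time; "joint_pos": joint angles; "qvel": joint speeds; "tau": joint torques, N m; "tcp_pos": TCP position; "orientation": TCP orientation; "wrist_force": force on the tool from outside, world axes, zero at the start; "ft_torque": the same for the moment, N m; "finger_gap": finger opening in m; "grip_force": force on a finger pad.
Only numpy, scipy, OpenCV 4.12 (cv2) and the standard library are available. Lean on these libraries where they do the work, as an engineer would, in place of code of your own. Each camera call takes 0.05 s, during which the arm holds its last target. There are 200 camera calls.

## Working session

There is one attempt and no reset: what is moved stays moved. The work goes in short steps, Python scripts to look and compute and a shell command to move; the robot and the scene stay as the last step left them, time stands still between calls to the robot, and variables do not carry over. Pictures are saved under pics/ and viewed, at most 10 in all, crops included, and the job is handed in when it is done.

```bash
mkdir -p pics
cat > h.py <<'E'
from workcell import env, viewer, nets
import numpy as np, cv2
def shot(n,f=None):
    p=viewer.read_camera(n)
    if f: cv2.imwrite('pics/'+f,p['image'][:,:,::-1])
    return p
def ray(p,u,v):
    K,R,t=map(np.array,(p['K'],p['R'],p['t']))
    d=np.linalg.inv(K)@[u,v,1]
    return -R.T@t, R.T@d/np.linalg.norm(d)
def atz(p,u,v,z):
    c,d=ray(p,u,v); return c+d*(z-c[2])/d[2]
def tri(a,b):
    A=np.zeros((3,3));B=np.zeros(3)
    for c,d in (a,b):
        P=np.eye(3)-np.outer(d,d);A+=P;B+=P@c
    x=np.linalg.solve(A,B); return x,[np.linalg.norm((np.eye(3)-np.outer(d,d))@(x-c)) for c,d in (a,b)]
E
python3 - <<'E'
from h import *
s=env.get_state();print(s)
for n in('top','side'):
    p=shot(n,n+'1.png');print(n,p['K'],p['R'],p['t'])
    for l in ('gold_clamp','steel_clamp','thumbscrew','other_screw','loupe'):
        for o in nets.outline_of(l,p)[:3]:
            ys,xs=np.nonzero(o['region']);print(n,l,round(o['confidence'],2),o['box'],xs.mean().round(1),ys.mean().round(1))
E
```

```text
{'clock': 0.0, 'joint_pos': array([-1.33760769e+00,  3.13990484e-01,  4.49942509e-02,  1.30362311e+00,
        1.21787596e-05,  1.43122599e+00]), 'qvel': array([ 1.46652221e-05, -1.16600104e-03,  2.87909284e-04, -9.79254579e-04,
        1.21011306e-03, -1.04626853e-03]), 'tau': array([-1.07636570e-03, -4.80626249e+01,  2.98534530e+01,  1.93396368e-02,
       -1.22056799e-04,  2.81330735e-06]), 'tcp_pos': array([ 0.20930542, -0.53503759,  0.24912074]), 'orientation': array([-9.10794738e-04,  9.82681156e-01,  1.85302225e-01, -3.65686380e-05]), 'wrist_force': array([ 0.96358862,  0.29487468, -1.29117283]), 'ft_torque': array([-0.02994789, -0.06365899, -0.00747234]), 'grip_force': 0.0, 'finger_gap': 0.08531441165875114}
top [[459.55631139   0.         315.58846688]
 [  0.         459.55631139 195.01191966]
 [  0.           0.           1.        ]] [[-0.01326477 -0.99957708 -0.02587851]
 [-0.99672124  0.01528393 -0.07945547]
 [ 0.07981739  0.0247397  -0.99650245]] [-0.04846346  0.56038755  1.11894307]
top gold_clamp 0.88 [211.7, 170.2, 268.7, 221.3] 241.2 194.5
top steel_clamp 0.66 [426.7, 152.3, 452.9, 199.0] 438.7 174.0
top steel_clamp 0.59 [344.2, 175.7, 403.3, 220.6] 373.3 198.1
top thumbscrew 0.65 [229.9, 184.1, 244.2, 201.0] 234.3 191.1
top loupe 0.46 [282.2, 173.6, 297.0, 187.7] 289.8 177.6
side [[503.73658013   0.         315.00119224]
 [  0.         503.73658013 193.15461569]
 [  0.           0.           1.        ]] [[ 0.95804858 -0.28606749 -0.01755898]
 [-0.21578565 -0.67963933 -0.70108982]
 [ 0.18862523  0.67546708 -0.71285675]] [-0.56817676  0.12338451  0.9871671 ]
side gold_clamp 0.82 [256.1, 114.5, 319.8, 181.9] 288.6 148.5
side steel_clamp 0.82 [298.7, 214.7, 350.8, 295.2] 325.5 262.6
side thumbscrew 0.48 [279.1, 111.8, 291.5, 127.6] 286.4 120.5
side other_screw 0.88 [315.4, 225.2, 336.5, 240.5] 324.7 232.0
side loupe 0.78 [317.7, 175.5, 329.5, 190.6] 321.4 182.6
```

```bash
python3 -c "
import cv2,numpy as np
a=cv2.imread('pics/top1.png');b=cv2.imread('pics/side1.png')
c=cv2.resize(a[130:250,190:430],(800,400),interpolation=3)
d=cv2.resize(b[95:195,230:350],(400,200*5//3),interpolation=3)
cv2.imwrite('pics/crop1.png',c);cv2.imwrite('pics/side1c.png',cv2.resize(b[90:310,220:400],(490,600),interpolation=3))"
```

```text
(no output)
```

View pics/top1.png

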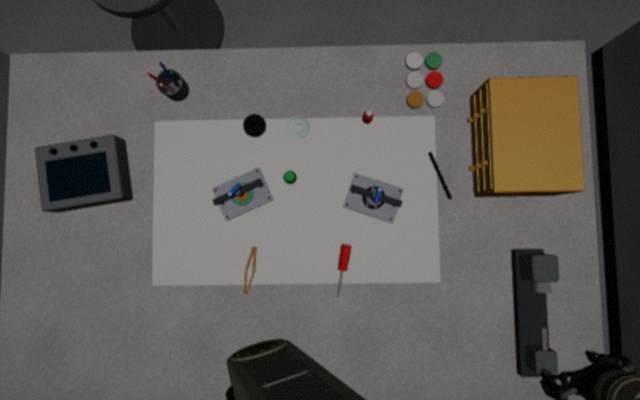

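View pics/crop1.png

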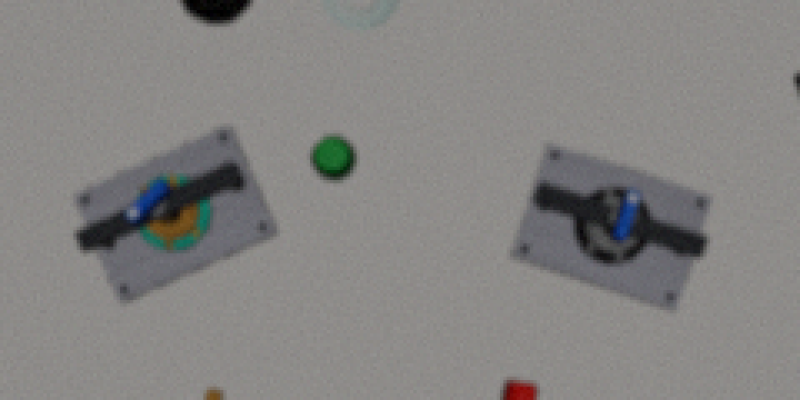

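View pics/side1c.png

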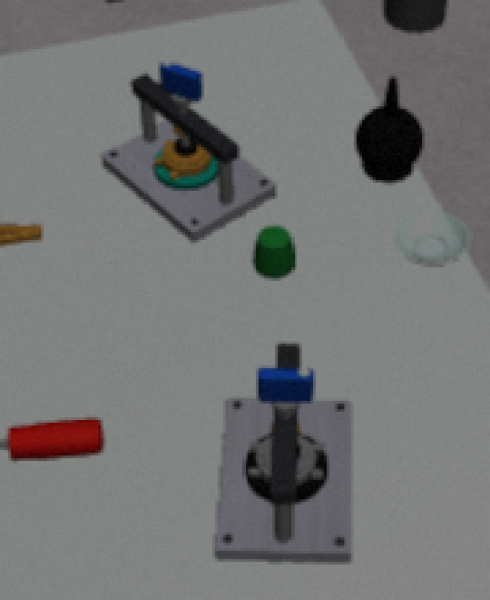

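The top view shows the gold clamp at left (centre about (241,194)). Its wing's dot is at the lower-left end, about (230,194), and the far end is about (238,185). The steel clamp is at right, (373,198), with its dot pointing away from the robot. The side view agrees. Next I measure the wing and the clamp's yaw.

Run:
```python
from h import *
T=shot('top');S=shot('side');c={}
for p,n in((T,'top'),(S,'side')):
    g=nets.outline_of('gold_clamp',p)[0]; x0,y0,x1,y1=map(int,g['box'])
    im=p['image'].astype(int);r,gg,b=im[...,0],im[...,1],im[...,2]
    m=(b>r+45)&(b>gg+25);k=np.zeros_like(m);k[y0-8:y1+5,x0-5:x1+5]=1;m&=k
    ys,xs=np.nonzero(m);c[n]=(xs.mean(),ys.mean());print(n,m.sum(),c[n],xs.min(),xs.max(),ys.min(),ys.max())
x,e=tri(ray(T,*c['top']),ray(S,*c['side']));print('wing',x,e)
# base quad in top, z=.014
a=[(78,195),(228,127),(276,235),(124,302)]
Q=np.array([atz(T,190+u*.3,130+v*.3,.012) for u,v in a]);print(Q.round(3),Q.mean(0))
print('sides',np.linalg.norm(Q-np.roll(Q,-1,0),axis=1))
for i,j in((0,1),(3,2)):
    d=Q[i]-Q[j];print('yaw from long side',np.degrees(np.arctan2(-d[0],d[1])))
for i,j in((0,3),(1,2)):
    d=Q[i]-Q[j];print('yaw from short',np.degrees(np.arctan2(d[1],d[0])))
W=np.array([atz(T,190+u*.3,130+v*.3,.119) for u,v in((133,213),(160,182))])
print('wing ends',W,np.degrees(np.arctan2(*(W[0]-W[1])[[1,0]])))
```

```text
<stdin>:7: RuntimeWarning: Mean of empty slice.
  ret = ret.dtype.type(ret / rcount)
Traceback (most recent call last):
ValueError: zero-size array to reduction operation minimum which has no identity
```

```bash
cat > m.py <<'E'
from h import *
T=shot('top');S=shot('side');c={}
for p,n,(x0,y0,x1,y1) in((T,'top',(205,160,275,230)),(S,'side',(255,100,325,185))):
    im=p['image'].astype(int);r,gg,b=im[...,0],im[...,1],im[...,2]
    m=(b>r+45)&(b>gg+25);k=np.zeros_like(m);k[y0:y1,x0:x1]=1;m&=k
    ys,xs=np.nonzero(m);c[n]=(xs.mean(),ys.mean());print(n,m.sum(),c[n],xs.min(),xs.max(),ys.min(),ys.max())
x,e=tri(ray(T,*c['top']),ray(S,*c['side']));print('wing',x,e)
# base quad in top, z=.014
a=[(78,195),(228,127),(276,235),(124,302)]
Q=np.array([atz(T,190+u*.3,130+v*.3,.012) for u,v in a]);print(Q.round(3),Q.mean(0))
print('sides',np.linalg.norm(Q-np.roll(Q,-1,0),axis=1))
for i,j in((0,1),(3,2)):
    d=Q[i]-Q[j];print('yaw from long side',np.degrees(np.arctan2(-d[0],d[1])))
for i,j in((0,3),(1,2)):
    d=Q[i]-Q[j];print('yaw from short',np.degrees(np.arctan2(d[1],d[0])))
W=np.array([atz(T,190+u*.3,130+v*.3,.119) for u,v in((133,213),(160,182))])
print('wing ends',W,np.degrees(np.arctan2(*(W[0]-W[1])[[1,0]])))
E
python3 m.py
```

```text
top 59 (np.float64(234.61016949152543), np.float64(189.3050847457627)) 230 240 184 196
side 117 (np.float64(286.1965811965812), np.float64(118.68376068376068)) 279 293 114 125
wing [0.56802555 0.12771502 0.10989757] [np.float64(0.0005881992054755005), np.float64(0.000588199205475396)]
[[0.581 0.201 0.012]
 [0.631 0.087 0.012]
 [0.548 0.051 0.012]
 [0.5   0.166 0.012]] [0.56483572 0.12640947 0.012     ]
sides [0.12443599 0.08997153 0.12471826 0.08856963]
yaw from long side 23.64543518985898
yaw from long side 23.000978594646927
yaw from short 23.37158263771401
yaw from short 23.550584308835663
wing ends [[0.55738348 0.13657267 0.119     ]
 [0.57840929 0.11801602 0.119     ]] 138.56950533457882
```

```bash
python3 -m creep '[[[0.046, -0.04, 0, 0, 0, -0.18], [0.09, -0.08, 0, 0, 0, -0.36], [0.14, -0.12, 0, 0, 0, -0.54], [0.185, -0.16, 0, 0, 0, -0.72], [0.23, -0.2, 0, 0, 0, -0.9], [0.28, -0.24, 0, 0, 0, -1.08], [0.325, -0.28, 0, 0, 0, -1.26], [0.37, -0.32, 0, 0, 0, -1.44]]]' 0.085
python3 -c "
from h import *
from scipy.spatial.transform import Rotation as R
s=env.get_state();w,x,y,z=s['orientation'];M=R.from_quat([x,y,z,w]).as_matrix();print(s['joint_pos'],s['tcp_pos'],'yaw',np.arctan2(M[1,0],M[0,0]),(M.T@(np.array([.567,.127,.21])-s['tcp_pos'])).round(3))"
```

```text
clock: 1.85
tcp_pos: [0.4382, -0.1009, 0.2504]
orientation: [0.001, 0.614, 0.789, 0.0]
wrist_force: [1.3, 0.2, 0.3]
finger_gap: 0.0849
grip_force: 0.0
[-4.05131338e-01  6.97908362e-02 -2.55212889e-01  1.24446657e+00
 -1.66493896e-04  9.17806908e-01] [ 0.43822281 -0.1009387   0.25036906] yaw 1.8186538504014678 [0.189 0.181 0.04 ]
```

```bash
python3 -m creep '[[[0.03, 0.03, 0, 0, 0, -0.18], [0.06, 0.06, 0, 0, 0, -0.36], [0.09, 0.09, 0, 0, 0, -0.54], [0.12, 0.12, 0.01, 0, 0, -0.72], [0.15, 0.15, 0.02, 0, 0, -0.9], [0.189, 0.181, 0.03, 0, 0, -1.08], [0.189, 0.181, 0.03, 0, 0, -1.26], [0.189, 0.181, 0.03, 0, 0, -1.44]]]' | tail -0
python3 -m creep '[[[0, 0, 0, 0, 0, -0.18], [0, 0, 0, 0, 0, -0.36], [0, 0, 0, 0, 0, -0.54], [0, 0, 0, 0, 0, -0.72], [0, 0, 0, 0, 0, -0.9], [0, 0, 0, 0, 0, -1.08], [0, 0, 0, 0, 0, -1.26], [0, 0, 0, 0, 0, -1.44]]]' |tail -0
python3 -m creep '[[[0, 0, 0, 0, 0, -0.18], [0, 0, 0, 0, 0, -0.36], [0, 0, 0, 0, 0, -0.54], [0, 0, 0, 0, 0, -0.72], [0, 0, 0, 0, 0, -0.86], [0, 0, 0, 0, 0, -0.86], [0, 0, 0, 0, 0, -0.86]]]'
cat > st.py <<'E'
from h import *
from scipy.spatial.transform import Rotation as R
import sys
s=env.get_state();w,x,y,z=s['orientation'];M=R.from_quat([x,y,z,w]).as_matrix()
print('j',s['joint_pos'].round(3),'tcp',s['tcp_pos'].round(4),'yaw',np.arctan2(M[1,0],M[0,0]).round(4),'F',s['wrist_force'].round(1),'T',s['ft_torque'].round(3),'g',s['finger_gap'],s['grip_force'])
if len(sys.argv)>3: print('tool delta',(M.T@(np.array(list(map(float,sys.argv[1:4])))-s['tcp_pos'])).round(4))
E
python3 st.py .567 .127 .107
python3 - <<'E'
from h import *
p=shot('wrist','w1.png');print(p['K'],p['R'],p['t'])
for l in('thumbscrew','gold_clamp'):
    for o in nets.outline_of(l,p)[:2]: print(l,o['confidence'],o['box'])
E
```

```text
clock: 4.72
tcp_pos: [0.5679, 0.1241, 0.22]
orientation: [0.0, 0.934, -0.358, 0.0]
wrist_force: [0.0, -0.6, 0.3]
finger_gap: 0.0849
grip_force: 0.0
j [ 0.077  0.335  0.003  1.239 -0.    -2.332] tcp [0.5679 0.1241 0.22  ] yaw -0.7327 F [ 0.  -0.6  0.3] T [ 0.01   0.038 -0.016] g 0.08492547805317904 0.0
tool delta [-0.0026 -0.0015  0.113 ]
[[309.70691629   0.         316.84795289]
 [  0.         309.70691629 200.09200352]
 [  0.           0.           1.        ]] [[-6.68163759e-01 -7.44013900e-01  7.12274288e-04]
 [-7.02598185e-01  6.31284636e-01  3.28383158e-01]
 [-2.44771282e-01  2.18913283e-01 -9.44544331e-01]] [0.47096481 0.28845735 0.46434539]
thumbscrew 0.97 [304.1, 185.8, 323.0, 234.3]
gold_clamp 0.65 [257.8, 109.7, 373.4, 252.5]Exception ignored on flushing sys.stdout:
BrokenPipeError: [Errno 32] Broken pipe
Exception ignored on flushing sys.stdout:
BrokenPipeError: [Errno 32] Broken pipe
```

View pics/w1.png

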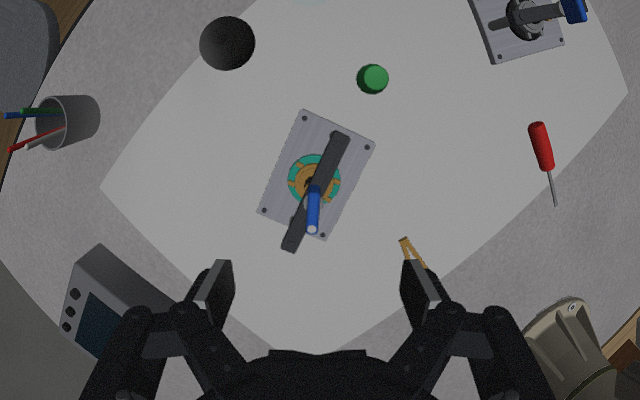

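The wrist picture shows the blue wing from about (316,190) to the white dot at (312,229). It lies nearly along the tool's x, with the crossbar running diagonally beneath it. I take a second wrist view lower down and triangulate.

```bash
cat > w.py <<'E'
from h import *
import sys
def fray(p,u,v):
    K,R,t=map(np.array,(p['K'],p['R'],p['t']))
    q=np.array([u-K[0,2],v-K[1,2]]);r=np.hypot(*q);th=r/K[0,0]
    d=np.array([*(q/max(r,1e-9)*np.sin(th)),np.cos(th)]);return -R.T@t,R.T@d
def fz(p,u,v,z):
    c,d=fray(p,u,v);return c+d*(z-c[2])/d[2]
def look(f=None):
    p=shot('wrist',f)
    b=nets.outline_of('thumbscrew',p)[0]['box'];x0,y0,x1,y1=[int(v) for v in b]
    im=p['image'].astype(int);r,g,bl=im[...,0],im[...,1],im[...,2]
    k=np.zeros(r.shape,bool);k[y0-6:y1+8,x0-8:x1+8]=1
    blue=k&(bl>r+40)&(bl>g+25)
    near=cv2.dilate(blue.astype(np.uint8),np.ones((5,5)))>0
    wh=near&(r>150)&(abs(r-bl)<60)&(cv2.dilate(blue.astype(np.uint8),np.ones((3,3)))>0)
    # dot: white region enclosed in the hull of blue
    h=cv2.convexHull(np.argwhere(blue)[:,::-1].astype(np.int32));hm=np.zeros(r.shape,np.uint8);cv2.fillConvexPoly(hm,h,1)
    wh=(hm>0)&(r>120)&~blue
    n,l,st,ce=cv2.connectedComponentsWithStats(wh.astype(np.uint8));i=1+np.argmax(st[1:,4]) if n>1 else 0
    rect=cv2.minAreaRect(np.argwhere(blue|wh)[:,::-1].astype(np.float32))
    return p,ce[i],st[i,4],rect
if __name__=='__main__':
    p,d,n,rect=look(sys.argv[1] if len(sys.argv)>1 else None)
    print('dot',d,n,'rect',rect)
    c=cv2.boxPoints(rect);print(c.round(1).tolist())
    D=fz(p,*d,.1196);print('dot world',D.round(4));np.save('dot_%s.npy'%sys.argv[2],np.array(fray(p,*d)))
    P=np.array([fz(p,*q,.1196) for q in c]);print(P.round(4).tolist())
    L=P[np.argmax(np.linalg.norm(P-D,axis=1))]
    e=P-np.roll(P,-1,0);e=e[np.argmax(np.linalg.norm(e,axis=1))];print('axis deg',np.degrees(np.arctan2(e[1],e[0])))
E
python3 w.py w2.png a
python3 -m creep '[[[0, 0, 0.02, 0, 0, 0], [0, 0, 0.04, 0, 0, 0], [0, 0, 0.04, 0, 0, 0], [0, 0, 0.04, 0, 0, 0]]]' >/dev/null; python3 st.py
python3 w.py w3.png b
python3 -c "
from h import *
a,b=np.load('dot_a.npy'),np.load('dot_b.npy');print(tri(a,b))
im=cv2.imread('pics/w3.png');cv2.imwrite('pics/w3c.png',cv2.resize(im[140:280,240:400],(800,700))[:600])"
```

```text
dot [311.43137255 228.54901961] 51 rect ((312.533203125, 209.00222778320312), (12.239496231079102, 48.49235153198242), 3.814074993133545)
[[304.79998779296875, 232.8000030517578], [308.0, 184.39999389648438], [320.29998779296875, 185.1999969482422], [317.0, 233.60000610351562]]
dot world [0.5581 0.1377 0.1196]
[[0.5588, 0.1441, 0.1196], [0.5867, 0.1152, 0.1196], [0.5801, 0.1087, 0.1196], [0.5518, 0.1374, 0.1196]]
axis deg -45.305886563334234
j [ 0.077  0.353 -0.069  1.148 -0.    -2.334] tcp [0.5682 0.1241 0.1806] yaw -0.7306 F [ 0.6  0.3 -0.3] T [ 0.012 -0.076  0.004] g 0.08506672647567264 0.0
dot [310.70149254 252.71641791] 67 rect ((312.23822021484375, 229.40292358398438), (14.342246055603027, 57.36898422241211), 4.398705005645752)
[[302.8999938964844, 257.5], [307.29998779296875, 200.3000030517578], [321.6000061035156, 201.39999389648438], [317.20001220703125, 258.6000061035156]]
dot world [0.5582 0.1378 0.1196]
[[0.559, 0.1443, 0.1196], [0.5875, 0.1141, 0.1196], [0.5809, 0.1078, 0.1196], [0.5518, 0.1375, 0.1196]]
axis deg -45.614516112371646
(array([0.55794918, 0.13789753, 0.1191427 ]), [np.float64(6.770334945614727e-05), np.float64(6.770334945629398e-05)])
```

View pics/w3c.png

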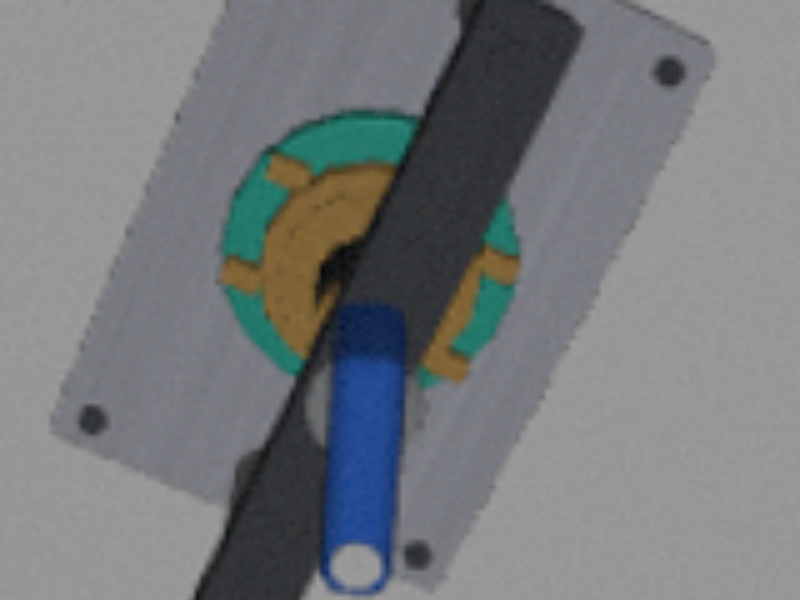

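The crop shows the wing's top face from about (313.7,211.4) to (311,258.6) in full-frame pixels, with the dot at the near end. The darker part is its far side face.

```bash
python3 - <<'E'
from w import *
p=shot('wrist')
A=fz(p,313.7,211.4,.1196);B=fz(p,311,258.6,.1196)
print(A,B,(A+B)/2,np.linalg.norm(A-B),np.degrees(np.arctan2(*(B-A)[[1,0]])))
f=lambda x,y,z:fz(p,240+x/5,140+y/5,z)
a=f(440,75,.076);b=f(195,600,.076);d=a-b;print('bar yaw',np.degrees(np.arctan2(d[1],d[0]))+90)
for q in(((95,420),(415,555)),((415,555),(668,72))):
    a,b=[f(*v,.014) for v in q];d=a-b;print(a,b,np.degrees(np.arctan2(d[1],d[0])))
E
python3 st.py 0.568 0.1275 0.1075
```

```text
[0.57946711 0.11624979 0.1196    ] [0.55486339 0.14091966 0.1196    ] [0.56716525 0.12858472 0.1196    ] 0.03484171990104157 134.92309637902468
bar yaw 23.857905150071858
[0.57699633 0.19616502 0.014     ] [0.50953432 0.1673669  0.014     ] 23.116627728387545
[0.50953432 0.1673669  0.014     ] [0.55491039 0.06234462 0.014     ] 113.3673071652246
j [ 0.077  0.353 -0.068  1.148 -0.    -2.334] tcp [0.5685 0.1241 0.181 ] yaw -0.7305 F [ 1.  -0.  -0.4] T [ 0.038  0.    -0.033] g 0.08499004115881163 0.0
tool delta [-0.0027 -0.0021  0.0735]
```

```bash
python3 -m creep '[[[-0.0039, -0.0024, 0.02, 0, 0, 0.056], [-0.0039, -0.0024, 0.04, 0, 0, 0.056], [-0.0039, -0.0024, 0.06, 0, 0, 0.056], [-0.0039, -0.0024, 0.074, 0, 0, 0.056], [-0.0039, -0.0024, 0.074, 0, 0, 0.056], [-0.0039, -0.0024, 0.074, 0, 0, 0.056]]]' >/dev/null; python3 st.py .5672 .1285 .107
python3 -m creep '[[[0, 0, 0, 0, 0, 0], [0, 0, 0, 0, 0, 0], [0, 0, 0, 0, 0, 0], [0, 0, 0, 0, 0, 0], [0, 0, 0, 0, 0, 0], [0, 0, 0, 0, 0, 0], [0, 0, 0, 0, 0, 0], [0, 0, 0, 0, 0, 0]]]' 0 30; python3 st.py
```

```text
j [ 0.085  0.404 -0.184  0.981 -0.    -2.27 ] tcp [0.5672 0.1285 0.1068] yaw -0.7864 F [-0.9  0.5 -0. ] T [ 0.009 -0.063 -0.035] g 0.08501230152169323 0.0
tool delta [ 0.     -0.     -0.0002]
clock: 7.38
tcp_pos: [0.5672, 0.1289, 0.1064]
orientation: [-0.001, 0.924, -0.383, 0.0]
wrist_force: [2.6, 4.8, 1.9]
finger_gap: 0.016
grip_force: 29.3
j [ 8.50e-02  4.05e-01 -1.85e-01  9.80e-01  1.00e-03 -2.27e+00] tcp [0.5672 0.1289 0.1064] yaw -0.7862 F [2.6 4.8 1.9] T [ 0.947 -0.542 -0.004] g 0.016004975021010868 29.33006465435028
```

```bash
python3 -m creep '[[[0, 0, 0, 0, 0, 0], [0, 0, 0, 0, 0, 0], [0, 0, 0, 0, 0, 0], [0, 0, 0, 0, 0, 0]]]' 0 30 >/dev/null; python3 st.py
python3 - <<'E'
from h import *
p=shot('wrist');a=cv2.resize(p['image'][200:400,200:440,::-1],(720,600));cv2.imwrite('pics/g1.png',a)
E
```

```text
j [ 8.50e-02  4.05e-01 -1.85e-01  9.80e-01  1.00e-03 -2.27e+00] tcp [0.5672 0.1289 0.1064] yaw -0.7861 F [2.7 4.8 2.2] T [ 0.943 -0.565  0.009] g 0.01550707405776087 29.337297677993774
```

View pics/g1.png

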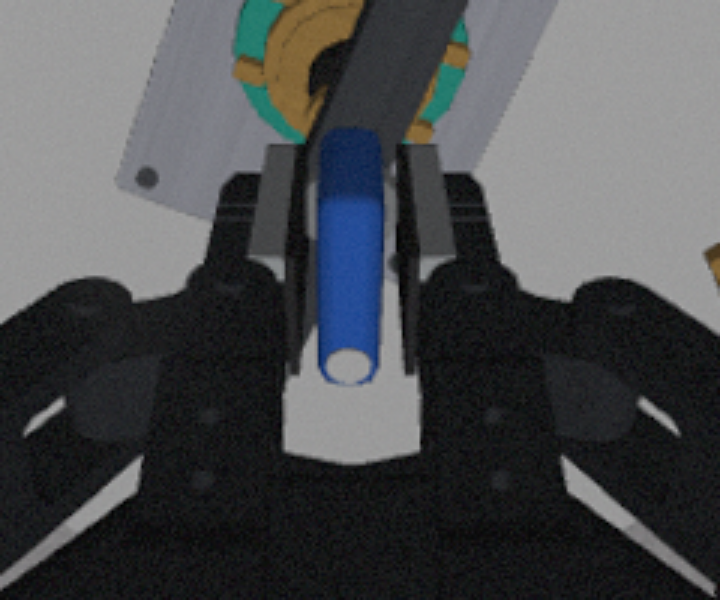

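The picture shows the wing at about x=350 in the crop, standing clear of both pads. At 15.5 mm the fingertips must be gripping the round collar under the wing, so I open, rise and grip the wing itself.

```bash
python3 -m creep '[[[0, 0, 0, 0, 0, 0], [0, 0, 0, 0, 0, 0], [0, 0, -0.008, 0, 0, 0], [0, 0, -0.008, 0, 0, 0]]]' 0.05 30 >/dev/null; python3 st.py
python3 -m creep '[[[0, 0, 0, 0, 0, 0], [0, 0, 0, 0, 0, 0], [0, 0, 0, 0, 0, 0], [0, 0, 0, 0, 0, 0], [0, 0, 0, 0, 0, 0], [0, 0, 0, 0, 0, 0], [0, 0, 0, 0, 0, 0]]]' 0 40 >/dev/null; python3 st.py
```

```text
j [ 0.085  0.398 -0.173  0.999 -0.    -2.27 ] tcp [0.567  0.1283 0.1148] yaw -0.7866 F [ 0.1  0.2 -0.2] T [-0.026 -0.017  0.027] g 0.04993668853542711 0.0
j [ 8.50e-02  3.98e-01 -1.74e-01  9.98e-01  1.00e-03 -2.27e+00] tcp [0.567  0.1289 0.1141] yaw -0.7861 F [ 3.6  4.  -0.8] T [ 0.936 -0.643 -0.064] g 0.009009550325124044 42.17006206512451
```

```bash
python3 -m creep '[[[0, -0.001, 0, 0, 0, 0], [0, -0.001, 0.0001, 0, 0, 0.15], [0, -0.001, 0.0002, 0, 0, 0.3], [0, -0.001, 0.0004, 0, 0, 0.45], [0, -0.001, 0.0005, 0, 0, 0.6], [0, -0.001, 0.0005, 0, 0, 0.6]]]' >/dev/null; python3 st.py
```

```text
j [ 8.600e-02  4.000e-01 -1.730e-01  9.990e-01 -1.000e-03 -1.671e+00] tcp [0.5667 0.1289 0.1136] yaw -1.385 F [-0.1  1.2  2.3] T [ 0.352  0.207 -0.098] g 0.009108788572217094 42.70694196224213
```

```bash
python3 -m creep '[[[0, 0, 0.0001, 0, 0, 0.15], [0, 0, 0.0002, 0, 0, 0.3], [0, 0, 0.0004, 0, 0, 0.45], [0, 0, 0.0005, 0, 0, 0.6], [0, 0, 0.0006, 0, 0, 0.75], [0, 0, 0.0008, 0, 0, 0.9], [0, 0, 0.0008, 0, 0, 1.0], [0, 0, 0.0008, 0, 0, 1.0]]]' >/dev/null; python3 st.py
python3 -m creep '[[[0, 0, 0.0001, 0, 0, 0.08], [0, 0, 0.0001, 0, 0, 0.16], [0, 0, 0.0001, 0, 0, 0.16]]]' >/dev/null; python3 st.py
```

```text
j [ 0.086  0.4   -0.175  0.998  0.    -0.673] tcp [0.5659 0.1292 0.1127] yaw -2.3829 F [-3.5  3.1  6.1] T [ 0.564  0.962 -0.045] g 0.009056750450287206 43.11447501182556
j [ 0.086  0.4   -0.175  0.998  0.    -0.513] tcp [0.5658 0.1294 0.1126] yaw -2.5426 F [-4.7  2.2  5.4] T [ 0.74   0.976 -0.023] g 0.009162148137264075 43.14746081829071
```

```bash
python3 -m creep '[[[0.0003, 0.0008, 0, 0, 0, 0], [0.0003, 0.0008, 0, 0, 0, 0.05], [0.0003, 0.0008, 0.0001, 0, 0, 0.1], [0.0003, 0.0008, 0.0001, 0, 0, 0.1]]]' >/dev/null; python3 st.py
for i in 1; do python3 -m creep '[[[0, 0, 0, 0, 0, 0.04], [0, 0, 0, 0, 0, 0.04], [0, 0, 0, 0, 0, 0.04]]]' >/dev/null; python3 st.py; done
python3 -m creep '[[[0, 0, 0, 0, 0, 0.04], [0, 0, 0, 0, 0, 0.04], [0, 0, 0, 0, 0, 0.04]]]' >/dev/null; python3 st.py
```

```text
j [ 0.087  0.4   -0.176  0.997 -0.    -0.411] tcp [0.5657 0.1296 0.1125] yaw -2.6436 F [-4.3  2.1  6. ] T [ 0.497  0.843 -0.051] g 0.00896403151161302 43.077406883239746
j [ 0.087  0.4   -0.176  0.997 -0.    -0.371] tcp [0.5657 0.1296 0.1125] yaw -2.6832 F [-3.5  2.2  5. ] T [ 0.494  0.85  -0.046] g 0.009398874006514743 43.10066878795624
j [ 0.087  0.4   -0.176  0.997 -0.    -0.331] tcp [0.5657 0.1296 0.1124] yaw -2.7232 F [-4.   2.4  4.5] T [ 0.499  0.847 -0.073] g 0.009519585728515979 43.07756960391998
```

```bash
python3 -m creep '[[[0, 0, 0, 0, 0, 0.04], [0, 0, 0, 0, 0, 0.04], [0, 0, 0, 0, 0, 0.04]]]' >/dev/null; python3 st.py
python3 -m creep '[[[0, 0, 0, 0, 0, 0.04], [0, 0, 0, 0, 0, 0.04], [0, 0, 0, 0, 0, 0.04]]]' >/dev/null; python3 st.py
```

```text
j [ 0.087  0.4   -0.176  0.996 -0.    -0.292] tcp [0.5658 0.1297 0.1124] yaw -2.7623 F [-3.9  1.7  5.5] T [0.481 0.892 0.554] g 0.009063144259904826 43.45079004764557
j [ 0.087  0.4   -0.176  0.996 -0.    -0.253] tcp [0.5658 0.1297 0.1124] yaw -2.8012 F [-4.2  0.7  5.1] T [0.455 0.847 0.991] g 0.0090580533519753 50.3518670797348
```

Seated: the torque jumped to 1 N m past yaw -2.73, where the clamp's measured yaw predicts the seat. I back off to yaw -1.16.

```bash
python3 -m creep '[[[0, 0, 0, 0, 0, -0.18], [0, 0, -0.0002, 0, 0, -0.36], [0, 0, -0.0004, 0, 0, -0.54], [0, 0, -0.0005, 0, 0, -0.72], [0, 0, -0.0006, 0, 0, -0.9], [0, 0, -0.0008, 0, 0, -1.08], [0, 0, -0.001, 0, 0, -1.26], [0, 0, -0.0011, 0, 0, -1.4]]]' >/dev/null; python3 st.py
python3 -m creep '[[[0, 0, -0.0001, 0, 0, -0.12], [0, 0, -0.0002, 0, 0, -0.24], [0, 0, -0.0002, 0, 0, -0.24], [0, 0, -0.0002, 0, 0, -0.24]]]' >/dev/null; python3 st.py
```

```text
j [ 8.600e-02  3.990e-01 -1.740e-01  9.980e-01 -1.000e-03 -1.656e+00] tcp [0.5667 0.129  0.1135] yaw -1.3992 F [-1.6 -0.3  3.4] T [ 0.073  0.396 -0.065] g 0.00916904867589653 42.80108034610748
j [ 8.700e-02  3.990e-01 -1.740e-01  9.980e-01 -1.000e-03 -1.887e+00] tcp [0.5669 0.1291 0.1137] yaw -1.1677 F [-0.5 -0.8  2.5] T [-0.266  0.189  0.049] g 0.00939415490228356 42.67635941505432
```

Run:
```python
from h import *
p=shot('wrist');a=p['image'][60:360,120:520,::-1];cv2.imwrite('pics/g2.png',cv2.resize(a,(800,600)))
```

```text
(no output)
```

View pics/g2.png

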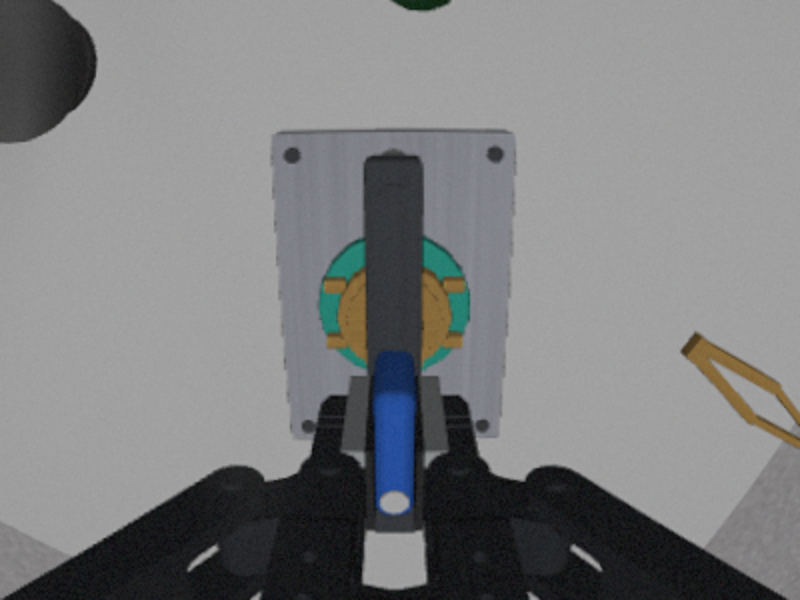

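The picture shows the wing (x about 394, dot at (394,502)) held flat between the pads. It lies along the crossbar (x about 393), which is a quarter turn from seated. I hand in.

```bash
python3 -c "
from h import *
print(env.hand_in())"
```

```text
the job is handed in; nothing more can be done
None
```

I turned the gold watch's thumbscrew clockwise until it seated firmly (about 1 N m at the stop), backed it off a quarter turn, and handed in with the wing still gripped; I did not move the steel clamp or anything else on the bench, and the hand-in returned no verdict.

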